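# Clamp the lino block in its carving jig

## Task

Clamp down the lino block that lies in one of the two plywood carving jigs: push that jig's weighted toggle-clamp handle over past its centre so that it snaps over by its own weight and its rubber foot holds the block down. Leave the block seated where it lies, leave the clamp of the empty jig open, and let go of everything.

Things in the scene. Friction and masses are not known exactly. Their poses are not given: they have to be found in the camera images.
- clamp_handle (a point): Centre of the heavy dark steel handle grip (50 long, 30 wide, 20 mm thick) of the loaded jig's toggle clamp; moves with it. Open, it leans 40 deg back from upright, away from the block: grip centre 107 mm and end 127 mm above the table. Then this point's x axis is level and points to the block, the way to push; z is up. y is always along the hinge pin. 50 mm of free room behind it.
- clamp (a joint): Loaded jig's clamp lever, rad: 0 open, 0.58 balance point, 0.70 handle upright (end 150 mm up), about 1.4 closed (handle leans 40 deg over the block, foot on it). Rigid V of handle and footed arm on a level pin, 50 mm above the table, 48 mm ahead of the open grip centre; handle end 100 mm from pin. Its weight holds it at either end: 2 N at the grip starts it; past balance it snaps over.
- empty_clamp (a joint): Lever angle of the identical clamp on the other jig, which has no block in it, rad: 0 open, grows as it closes. It is open and is to stay so.
- block_center (a point): Centre (half-way up) of the loose lino block in the loaded jig: wood with a grey carved face, 96 x 96 x 22 mm, top 34 mm above the table, between low fences on a fixed plywood board 220 x 130 x 12 mm, ahead of the clamp. A larger 120 x 90 mm block of like look lies on the bare table, in no jig.
Mind the look-alikes: they are no part of the job. Leave any turquoise look-alike of the part that bears block_center alone.

How it is judged:
At the end, for the whole second after the job is handed in: The loaded jig's clamp lever is at rest beyond 1.2 rad (foot down on the block, about 1.4), the empty jig's clamp is below 0.2 rad, and the block lies flat within 12 mm of where it started (value of joint clamp above 1.2 rad and velocity of joint clamp between -0.1 and 0.1 rad/s and value of joint empty_clamp below 0.2 rad and distance of block_center from where it was at the start of the episode below 0.012 m and angle between block_center's own z axis and vertical below 0.12 rad); the robot touches nothing.
It fails at once if the empty jig's clamp is pushed past 0.4 rad (value of joint empty_clamp above 0.4 rad).
It fails at once if the block is shoved more than 20 mm from where it lay (distance of block_center from where it was at the start of the episode above 0.02 m).
It also fails if it takes over 26 s, if anything falls off the work surface, if the arm or the gripper's body presses on something with over 40 N, if the wrist force passes 120 N, or if a joint passes its speed limit or range.

## Robot

A 6-joint arm with a two-finger parallel gripper is mounted at the origin on the work surface. World frame = base frame: x ahead of the robot, y to its left, z up, the work surface at z = 0. Lengths are in m, angles in rad, forces in N, time in s.
With the tool pointing down it reaches from about 0.35 to 0.775 m from the base axis. Payload 7.3 kg.
Tool frame: the origin (TCP) lies between the finger pads; the fingertips stand 8 mm ahead of it and the grasp point (between the pads) lies 11 mm behind it (robot.nose_length is the distance from the TCP to the fingertips, in m); z points along the fingers, y is the line along which they close (so a half turn about z gives the same grasp; the last joint's range is limited). The gripper opens to 92 mm and grips with 3 to 60 N. Pads are 19 mm wide; open, the fingers measure 130 mm over their backs; the gripper's body (75 mm by 190 mm) begins 47 mm behind the grasp point.
Start: joints at [1.174, 0.342, 1.524, -0, 1.275, -0.146], TCP at [0.13, 0.509, 0.235] pointing down, gripper open.
Joint ranges: [-2.53, 2.53], [-0.77, 2.02], [0.04, 2.7], [-1, 4.14], [0.28, 2.66], [-3.11, 3.11]. Speed limits (rad/s): [2.57, 2.57, 3.14, 3.14, 3.14, 3.14].

## Interface

Orientations are given as [roll, pitch, yaw] about the fixed x, y, z axes, in that order (R = Rz(yaw) Ry(pitch) Rx(roll)).
In Python, from cell import robot gives the robot as it stands. The module is installed in compiled form; this text tells all that it offers.
- The arm moves only by the shell command python3 -m jog 'ROWS' [FORCE]. ROWS is JSON, a list that holds one entry, the list of rows, each a list of 5 numbers: the gripper's target within -1 to 1 (fully open at 1, half-way at 0, shut at -1), then the shift along the tool's x, y, z in m, then the turn about the tool's z in rad. A call has 1 to 5 rows; each row is the pose to reach, as a shift and turn from the pose commanded when the call began, along the tool's axes at that moment; what a row does not reach only later rows make up. A row lasts 1/12 s, in which the tool goes at most 41.7 mm and 7.16 degrees, less where a joint would pass 70% of its speed; a pose out of reach is approached as far as the arm can. A call with a gripper value outside its range is refused whole. The fingers move at their own pace and stop on an object; FORCE is the grip in N (left out, the last holds). Time passes only in rows, so rows that repeat a pose let the fingers close. It gives the time, the measured TCP pose, the force, the opening and the grip force at its end, in the units of the state.
- robot.observe(): the state, without advancing time (a new reading comes with each control period).
- robot.read_camera(name): name is "scene" or "side" or "wrist"; returns the picture (400x640x3 uint8, red, green, blue); there is no depth.
- robot.camera_model(name): a dict with "camera_matrix" (3x3 intrinsics, pixels), "dist_coeffs" ([k1, k2, p1, p2, k3] as OpenCV has them; the pictures are not rectified), "position" and "attitude" of the camera in the world; the wrist camera has in their place "mount" (4x4, takes a point from camera to tool coordinates, whose origin is the TCP and whose axes are the flange's). Camera axes: x right, y down, z forward; pixel columns grow to the right and rows downward; lengths in m; the calibration is good to about 2 mm. A picture is of the moment at which its call begins: read the wrist's pose just before it. camera_model takes no time and is no camera call.
- robot.hand_in(): hands the job in; it is judged then, once.
The state is a dict: "time": time; "qpos": joint angles; "qvel": joint speeds; "joint_efforts": joint torques, N m; "tool_pos": TCP position; "tool_rot": TCP orientation; "contact_force": force on the tool from outside, world axes, zero at the start; "torque": the same for the moment, N m; "opening": finger opening in m; "grip_force": force on a finger pad.
Only numpy, scipy, OpenCV 4.12 (cv2) and the standard library are available. Lean on these libraries where they do the work, as an engineer would, in place of code of your own. Each camera call takes 0.05 s, during which the arm holds its last target. There are 200 camera calls.

## Working session

There is one attempt and no reset: what is moved stays moved. The work goes in short steps, Python scripts to look and compute and a shell command to move; the robot and the scene stay as the last step left them, time stands still between calls to the robot, and variables do not carry over. Pictures are saved under pics/ and viewed, at most 10 in all, crops included, and the job is handed in when it is done.

```bash
mkdir -p pics
python3 - <<'E'
from cell import robot
import cv2
for n in("scene","side"):
    m=robot.camera_model(n); print(n,m)
    cv2.imwrite(f"pics/{n}0.png",robot.read_camera(n)[:,:,::-1])
s=robot.observe(); print(s)
E
```

```text
scene {'camera_matrix': array([[368.95237835,   0.        , 312.77271306],
       [  0.        , 368.95237835, 202.61688537],
       [  0.        ,   0.        ,   1.        ]]), 'dist_coeffs': array([-0.06191088,  0.        ,  0.        ,  0.        ,  0.        ]), 'position': array([ 1.37258627, -0.20954729,  0.79413706]), 'attitude': array([-2.23719189, -0.00743391,  1.20127244])}
side {'camera_matrix': array([[520.94605886,   0.        , 319.26763652],
       [  0.        , 520.94605886, 196.15054367],
       [  0.        ,   0.        ,   1.        ]]), 'dist_coeffs': array([-0.17173773,  0.        ,  0.        ,  0.        ,  0.        ]), 'position': array([-0.03910345, -0.62988735,  1.1656225 ]), 'attitude': array([-2.40698025, -0.005608  , -0.63861975])}
{'time': 0.1, 'qpos': array([ 1.17402828e+00,  3.42692086e-01,  1.52486848e+00, -2.84644357e-05,
        1.27539341e+00, -1.46026775e-01]), 'qvel': array([ 0.00161584, -0.00110566, -0.00296701,  0.00069889,  0.00055709,
        0.00149073]), 'joint_efforts': array([ 2.48048716e-03, -4.31999481e+01, -2.44692475e+01,  7.21322419e-02,
        5.26315346e-02, -5.25432779e-05]), 'tool_pos': array([0.13013676, 0.5082778 , 0.23411269]), 'tool_rot': array([-3.14024186e+00, -1.71153405e-04,  2.89085957e+00]), 'contact_force': array([ 0.27904318, -0.65266399,  0.16490898]), 'torque': array([-0.08370626,  0.02576   , -0.02739533]), 'grip_force': 0.0, 'opening': 0.09207228278450187}
```

View pics/scene0.png

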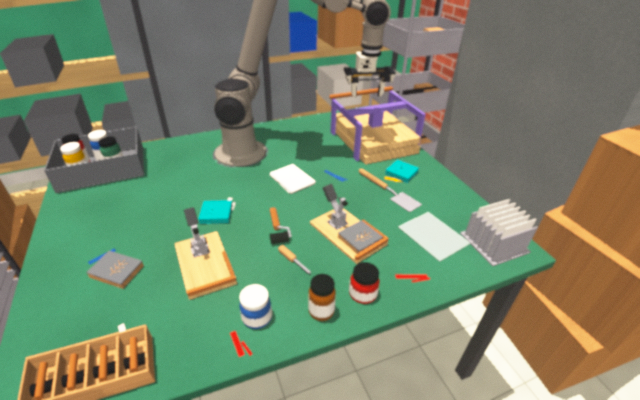

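View pics/side0.png

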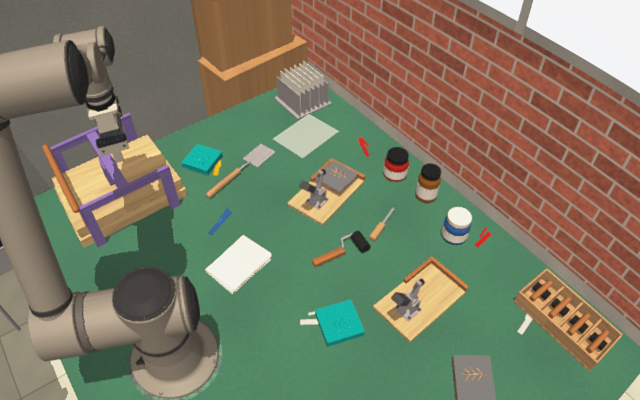

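The scene view shows the loaded jig at about (348,232), with its grey-faced block at (362,236) and clamp grip at (329,193). The empty jig is at (205,262) with its grip at (191,217). The larger loose block is on the bare table at (115,268), and the turquoise look-alikes are at (215,210) and (402,170). In the side view, the loaded jig is at (327,190) and the empty one at (420,298). The jig at scene (348,232) fits the description because it is the only one with a block between its fences. I'll confirm that in an enlarged crop.

Run:
```python
import cv2,numpy as np
a=cv2.imread("pics/scene0.png")[175:265,300:400]; b=cv2.imread("pics/side0.png")[150:240,275:375]
f=lambda i:cv2.resize(i,None,fx=4,fy=4,interpolation=cv2.INTER_CUBIC)
cv2.imwrite("pics/crop1.png",np.hstack([f(a),f(b)]))
```

```text
(no output)
```

View pics/crop1.png

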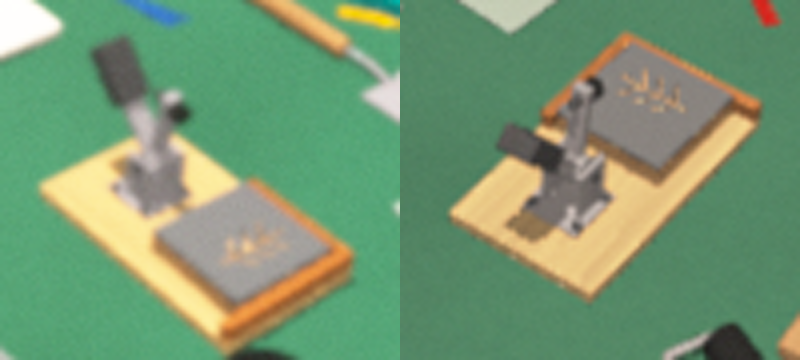

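The crop confirms it: the jig holds the grey block between orange fences and its clamp is open. Grip centre is at about scene (330,193) and side (307,186).

```bash
cat > h.py <<'E'
import cv2,numpy as np
from cell import robot
from scipy.spatial.transform import Rotation as R
def ray(n,px):
    m=robot.camera_model(n); u=cv2.undistortPoints(np.array([[px]],float),m["camera_matrix"],m["dist_coeffs"])[0,0]
    return m["position"],R.from_euler("xyz",m["attitude"]).apply([*u,1])
def plane(n,px,z):
    p,d=ray(n,px); return p+d*(z-p[2])/d[2]
def tri(a,b):
    p,d=ray("scene",a);q,e=ray("side",b)
    s=np.linalg.lstsq(np.c_[d,-e],q-p,rcond=None)[0]; A=p+s[0]*d;B=q+s[1]*e
    return (A+B)/2,np.linalg.norm(A-B)
def dark(n,box,img=None):
    i=cv2.imread(f"pics/{n}0.png") if img is None else img
    x0,y0,x1,y1=box; v=i[y0:y1,x0:x1].max(2); k=cv2.connectedComponentsWithStats((v<95).astype(np.uint8))
    j=1+np.argmax(k[2][1:,4]); return k[3][j]+[x0,y0],k[2][j,4]
E
python3 - <<'E'
from h import *
np.set_printoptions(precision=4,suppress=True)
a,na=dark("scene",(320,180,340,205)); b,nb=dark("side",(297,178,318,196))
print(a,na,b,nb,"grip",*tri(a,b))
S=lambda x,y:(300+x/4,175+y/4); D=lambda x,y:(275+(x-400)/4,150+y/4)
for n,c,f in(("scene",[(40,187),(165,135)],S),("side",[(450,213),(590,298),(760,112)],D)):
    print(n,"board",[plane(n,f(*q),.012)[:2] for q in c])
for n,c,f in(("scene",[(155,238),(250,183),(333,250),(237,305)],S),("side",[(628,42),(735,100),(660,167),(555,108)],D)):
    P=np.array([plane(n,f(*q),.034)[:2] for q in c]); print(n,"block",P,P.mean(0),np.linalg.norm(np.roll(P,1,0)-P,axis=1))
E
```

```text
[329.2778 193.0833] 108 [307.901  187.0495] 101 grip [0.5305 0.1788 0.1062] 0.0035936963039642175
scene board [array([0.5369, 0.1108]), array([0.5121, 0.2327])]
side board [array([0.4949, 0.2357]), array([0.5298, 0.1102]), array([0.7461, 0.18  ])]
scene block [[0.6454 0.1619]
 [0.6144 0.2579]
 [0.7048 0.2811]
 [0.7302 0.188 ]] [0.6737 0.2222] [0.0887 0.1009 0.0933 0.0965]
side block [[0.6968 0.284 ]
 [0.7239 0.1856]
 [0.635  0.1649]
 [0.6084 0.2597]] [0.666  0.2235] [0.0917 0.1021 0.0912 0.0985]
```

Grip is at (0.531, 0.179, 0.106), which matches the stated 107 mm height. The block measures about 95 mm square, and the push heading is about 16.5° in the world. First I'll rise clear of the purple press, then travel with the fingers shut.

```bash
python3 -m jog '[[[1,0,0,-0.035,0],[1,0,0,-0.07,0],[1,0,0,-0.1,0],[1,0,0,-0.1,0]]]' 10
python3 -m jog '[[[-1,-0.03,-0.018,0,0],[-1,-0.065,-0.039,0,0],[-1,-0.1,-0.06,0,0],[-1,-0.13,-0.078,0,0],[-1,-0.14,-0.085,0,0]]]'
python3 -m jog '[[[-1,-0.03,-0.018,0,0],[-1,-0.065,-0.039,0,0],[-1,-0.1,-0.06,0,0],[-1,-0.13,-0.078,0,0],[-1,-0.14,-0.085,0,0]]]'
python3 -m jog '[[[-1,-0.03,-0.018,0,0],[-1,-0.065,-0.039,0,0],[-1,-0.1,-0.06,0,0],[-1,-0.13,-0.08,0,0],[-1,-0.135,-0.083,0,0]]]'
python3 -m jog '[[[-1,0,0,0,-0.11],[-1,0,0,0,-0.22],[-1,0,0,0,-0.33],[-1,0,0,0,-0.44],[-1,0,0,0,-0.54]]]'
python3 -m jog '[[[-1,0,0,0,0],[-1,0,0,0,0]]]'
```

```text
time: 0.43
tool_pos: [0.1309, 0.5103, 0.3408]
tool_rot: [3.131, 0.001, 2.891]
contact_force: [-0.1, -0.3, 0.5]
opening: 0.092
grip_force: 0.0
time: 0.85
tool_pos: [0.2471, 0.3886, 0.3341]
tool_rot: [-3.14, 0.001, 2.888]
contact_force: [0.6, 1.2, 1.0]
opening: 0.0626
grip_force: 0.0
time: 1.27
tool_pos: [0.3618, 0.2714, 0.3339]
tool_rot: [-3.14, 0.0, 2.887]
contact_force: [0.2, 0.6, 0.1]
opening: 0.0295
grip_force: 0.0
time: 1.68
tool_pos: [0.4723, 0.1565, 0.3333]
tool_rot: [-3.139, -0.0, 2.886]
contact_force: [-0.9, 0.8, 0.9]
opening: 0.0007
grip_force: 0.0
time: 2.1
tool_pos: [0.469, 0.1608, 0.334]
tool_rot: [3.141, -0.001, -2.847]
contact_force: [0.2, 0.4, 0.4]
opening: 0.0006
grip_force: 0.0
time: 2.27
tool_pos: [0.4691, 0.1608, 0.3343]
tool_rot: [3.141, -0.001, -2.855]
contact_force: [0.0, -0.3, 0.0]
opening: 0.0004
grip_force: 0.0
```

```bash
python3 -m jog '[[[-1,0,0,0.035,0],[-1,0,0,0.07,0],[-1,0,0,0.1,0],[-1,0,0,0.12,0],[-1,0,0,0.13,0]]]'
python3 -m jog '[[[-1,0,0,0.03,0],[-1,0,0,0.055,0],[-1,0,0,0.075,0],[-1,0,0,0.084,0],[-1,0,0,0.084,0]]]'
python3 - <<'E'
from h import *
cv2.imwrite("pics/scene1.png",robot.read_camera("scene")[:,:,::-1]); cv2.imwrite("pics/side1.png",robot.read_camera("side")[:,:,::-1])
a=cv2.imread("pics/scene1.png")[130:265,270:420]; b=cv2.imread("pics/side1.png")[105:240,225:375]
f=lambda i:cv2.resize(i,None,fx=2.6,fy=2.6,interpolation=cv2.INTER_CUBIC)
cv2.imwrite("pics/crop2.png",np.hstack([f(a),f(b)]))
E
```

```text
time: 2.68
tool_pos: [0.4677, 0.1604, 0.2015]
tool_rot: [3.141, -0.005, -2.856]
contact_force: [-0.6, 0.4, 0.5]
opening: 0.0002
grip_force: 0.0
time: 3.1
tool_pos: [0.4681, 0.1604, 0.1188]
tool_rot: [3.141, -0.004, -2.854]
contact_force: [-0.5, -0.3, -0.3]
opening: 0.0001
grip_force: 0.0
```

View pics/crop2.png

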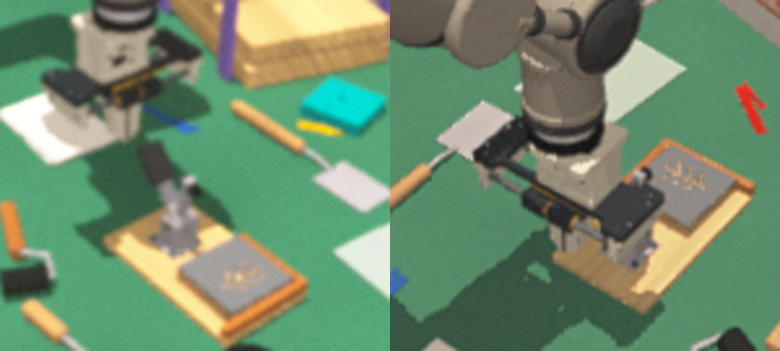

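The fingertips (scene crop (122,135)) stand behind the grip (152,163), in line with the push and clear of everything. Now I'll push.

```bash
python3 -m jog '[[[-1,-0.006,0,0,0],[-1,-0.012,0,0,0],[-1,-0.018,0,0,0],[-1,-0.024,0,0,0],[-1,-0.03,0,0,0]]]'
python3 -m jog '[[[-1,-0.005,0,0,0],[-1,-0.01,0,0,0],[-1,-0.015,0,0,0],[-1,-0.02,0,0,0],[-1,-0.025,0,0,0]]]'
```

```text
time: 3.62
tool_pos: [0.4985, 0.1691, 0.1211]
tool_rot: [3.142, -0.001, -2.852]
contact_force: [-6.2, -1.6, 3.7]
opening: 0.0003
grip_force: 2.8
time: 4.03
tool_pos: [0.523, 0.1764, 0.1207]
tool_rot: [3.142, 0.001, -2.852]
contact_force: [-0.3, -0.0, 0.3]
opening: 0.0007
grip_force: 0.5
```

```bash
python3 -m jog '[[[-1,-0.005,0,0,0],[-1,-0.01,0,0,0],[-1,-0.015,0,0,0],[-1,-0.02,0,0,0],[-1,-0.025,0,0,0]]]'
python3 -m jog '[[[-1,-0.004,0,0,0],[-1,-0.008,0,0,0],[-1,-0.012,0,0,0],[-1,-0.012,0,0,0],[-1,-0.012,0,0,0]]]'
python3 - <<'E'
from h import *
cv2.imwrite("pics/scene2.png",robot.read_camera("scene")[:,:,::-1])
a=cv2.imread("pics/scene2.png")[130:265,270:420]
cv2.imwrite("pics/crop3.png",cv2.resize(a,None,fx=4,fy=4,interpolation=cv2.INTER_CUBIC))
E
```

```text
time: 4.45
tool_pos: [0.5468, 0.1835, 0.1207]
tool_rot: [3.142, 0.0, -2.852]
contact_force: [0.2, 0.2, -0.3]
opening: 0.0009
grip_force: 0.0
time: 4.87
tool_pos: [0.5577, 0.1868, 0.1206]
tool_rot: [3.142, -0.0, -2.852]
contact_force: [0.5, -0.3, -0.0]
opening: 0.0009
grip_force: 0.0
```

View pics/crop3.png

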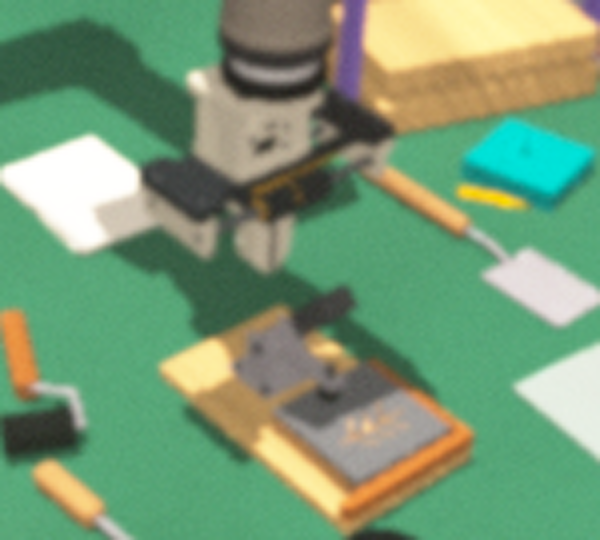

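The clamp has snapped over: the handle leans over the block (340,305) and the foot is on it (330,385). I'll retreat back and up, then check.

```bash
python3 -m jog '[[[-1,0.03,0,0,0],[-1,0.06,0,0,0],[-1,0.08,0,-0.03,0],[-1,0.08,0,-0.06,0],[-1,0.08,0,-0.09,0]]]'
python3 -m jog '[[[-1,0,0,-0.03,0],[-1,0,0,-0.06,0],[-1,0,0,-0.06,0],[-1,0,0,-0.06,0],[-1,0,0,-0.06,0]]]'
python3 - <<'E'
from h import *
cv2.imwrite("pics/scene3.png",robot.read_camera("scene")[:,:,::-1]);cv2.imwrite("pics/side3.png",robot.read_camera("side")[:,:,::-1])
a=cv2.imread("pics/scene3.png")[175:310,165:400]; b=cv2.imread("pics/scene0.png")[175:310,165:400]
f=lambda i:cv2.resize(i,None,fx=2.2,fy=2.2,interpolation=cv2.INTER_CUBIC)
cv2.imwrite("pics/crop4.png",np.vstack([f(a),f(b)]))
E
```

```text
time: 5.33
tool_pos: [0.4792, 0.1636, 0.2117]
tool_rot: [3.141, -0.002, -2.852]
contact_force: [0.3, 0.2, -0.3]
opening: 0.0005
grip_force: 0.0
time: 5.75
tool_pos: [0.4804, 0.1638, 0.2701]
tool_rot: [3.141, -0.001, -2.852]
contact_force: [-0.5, -0.9, -0.1]
opening: 0.0002
grip_force: 0.0
```

View pics/crop4.png

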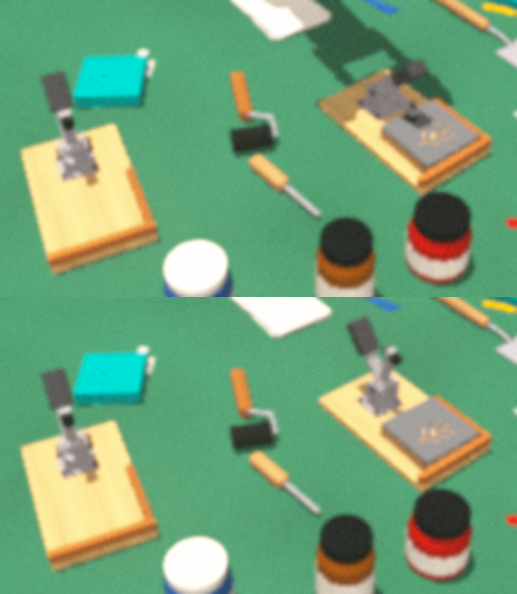

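The block is where it was, the loaded clamp is closed with its foot on the block (415,118), the empty clamp is still open, and the arm is clear.

```bash
python3 -c "
from cell import robot
print(robot.hand_in())"
```

```text
the job is handed in; nothing more can be done
None
```

I pushed the loaded jig's clamp past centre and it snapped over onto the block; in the last picture the block hasn't moved, the empty jig's clamp is still open and the arm is clear, and I handed the job in at about 6 s (no verdict was returned).

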